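# Pack the stone setter's kit box

## Robot

A 6-joint arm with a two-finger parallel gripper is mounted at the origin on a cart in front of the work surface, level with it; the furniture and walls round the work are solid. World frame = base frame: x ahead of the robot, y to its left, z up, the work surface at z = 0. Lengths are in m, angles in rad, forces in N, time in s.
With the tool pointing down it reaches from about 0.375 to 0.975 m from the base axis. Payload 3.8 kg.
Tool frame: the origin (TCP) lies midway between the tips of the shut fingers; the grasp point (between the pads) lies 19 mm behind it; z points along the fingers, y is the line along which they close (so a half turn about z gives the same grasp; the last joint's range is limited). The gripper opens to 85 mm and grips with 20 to 120 N. Pads are 22 mm wide; open, the fingers measure 114 mm over their backs; the gripper's body (76 mm by 85 mm) begins 54 mm behind the grasp point. The pads swing forward as they close: fully open they stand 13 mm farther back than shut.
Start: joints at [-1.232, 0.264, 1.604, -0, 1.274, -0.037], TCP at [0.248, -0.628, 0.231] pointing down, gripper open.
Joint ranges: [-2.63, 2.63], [-0.94, 2.18], [0.31, 2.57], [-1.31, 4.45], [0, 2.66], [-2.55, 2.55]. Speed limits (rad/s): [2.57, 2.57, 3.14, 3.14, 3.14, 3.14].

## Interface

Orientations are given as a rotation vector (axis times angle).
In Python, from workcell import bot, cams gives the robot as it stands.
- The arm moves only by the tool play_rows, never from a script. Its argument "rows" is a list of rows, each a list of 2 entries, a list of its own where there are three numbers: the shift along the tool's x, y, z scaled (see below), then the turn, a rotation vector about the tool's x, y, z scaled (see below). A call has 1 to 20 rows; each row is the pose to reach, as a shift and turn from the pose commanded when the call began, along the tool's axes at that moment; what a row does not reach only later rows make up. The controller multiplies each number of a shift by 250 mm and each number of a turn by 45 degrees. A row lasts 1/12 s, in which the tool goes at most 41.7 mm and 7.16 degrees, less where a joint would pass 70% of its speed; a pose out of reach is approached as far as the arm can. A call with a number of a shift or a turn outside -1 to 1 is refused whole. A call with a gripper value outside its range is refused whole. "claw" is the opening, from -1 (shut) to 1 (fully open), set as the call begins (left out, the last holds). The fingers move at their own pace and stop on an object; "newtons" is the grip in N (left out, the last holds). Time passes only in rows, so rows that repeat a pose let the fingers close. It gives the time, the measured TCP pose, the force, the opening and the grip force at its end, in the units of the state.
- bot.read_state(): the state, without advancing time (a new reading comes with each control period).
- cams.read_camera(name): name is "side" or "top"; returns a dict with "image" (480x640x3 uint8, red, green, blue), "K" (3x3 intrinsics, pixels), "T" (4x4, takes a point from camera to world coordinates). Camera axes: x right, y down, z forward; pixel columns grow to the right and rows downward; lengths in m; the calibration is good to about 2 mm. A picture is of the moment at which its call begins. There is no depth.
- bot.finish_job(): hands the job in; it is judged then, once.
The state is a dict: "time": time; "q": joint angles; "joint_vel": joint speeds; "joint_torque": joint torques, N m; "tool_pos": TCP position; "tcp_rot": TCP orientation; "wrist_force": force on the tool from outside, world axes, zero at the start; "torque": the same for the moment, N m; "width": opening from 0.0 (shut) to 1.0 (fully open); "grip_force": force on a finger pad.
Only numpy, scipy, OpenCV 4.12 (cv2) and the standard library are available. Lean on these libraries where they do the work, as an engineer would, in place of code of your own. Each camera call takes 0.05 s, during which the arm holds its last target. There are 200 camera calls.

## Task

Pack the stone setter's kit: turn the brass catch of the wooden kit box fully aside, lift out the clear cover and lay it flat in the middle of the cork mat. Then put the graver down in the long pocket of the box's foam, the black loupe upright in the round pocket and the amber beeswax block flat in the short oblong pocket, each resting on the bottom of its pocket, and leave the box open. The bladeless dark file handle and the matchbox do not belong to the kit: leave them where they lie.

Things in the scene. Friction and masses are not known exactly. Their poses are not given: they have to be found in the camera images.
- kit_box: light wooden box, brass corners, fixed. Origin: on the bench below the cover's middle; y is its long way. Outside x +-73, y -103 to 87 mm, rim 42 mm high; inside x +-64, y +-78 mm; walls 9 mm thick, the one at -y 25 mm and carrying the brass catch. A ledge 38 mm up holds the cover with 1.5 mm play; the rim rises 1 mm above it
- inlay: stiff black foam, blue in the pockets, axes along the box's. Origin: middle of its underside, 5 mm above the bench under the cover's middle; its top is 12 mm, the bottoms of its three 6 mm deep pockets 6 mm above the origin. Long pocket: centre x 0, y 41, 116 mm along x by 45 along y. Oblong: centre x 24, y -30.5, 50 along x by 82 along y. Round: centre x -34, y -30.5, diameter 50 mm
- catch (a joint): brass turn catch; pivot upright at the box's x 0, y -94.5 mm. At 0 its tongue points to the box's +y, 22 mm long, 10 wide, over the cover's edge; positive counter-clockwise from above, stops +-1.62 rad, clear of the cover beyond 1.2 either way; starts within 0.15 of 0. Fin to twist, along the tongue: 8 mm thick, 9 mm behind to 15 ahead of the pivot, 45 to 61 mm above the bench. Light friction
- cover: clear acrylic pane, 134 x 162 x 3 mm (x, y), 110 g, at the start in the box's rim with its axes along the box's. Origin: centre of its underside. In its middle a black round knob, 20 mm in diameter, from 6.5 to 22.5 mm above the origin
- cork_mat: flat cork mat 165 x 195 x 4 mm (x, y, z), fixed on the bench, to take the cover. Origin: centre of its underside, on the bench
- graver: graver: steel blade in a light wooden mushroom handle, 98 mm long along its y, 25 mm wide, 22 mm high, 30 g. Origin: midway along, on its underside. The handle to grip reaches from y = 9 to 49 mm, a cone that widens to 25 mm at y = 40; the thin blade from y = 9 to -49. Centre of mass at y = 28. It lies on the bench with the handle roughly towards the robot
- wax_block: amber beeswax block, 30 x 62 x 18 mm (x, y, z), 30 g, lying flat. Origin: centre of its underside
- loupe: black eye loupe, a cone standing on its small end, 31 mm across the foot, 37 across the top, 26 mm high, 25 g. Origin: centre of its underside
- file_handle: look-alike, not of the kit: loose dark turned file handle without a blade, 27 x 113 x 26 mm. Origin: on its skin near the bench, about midway along
- matchbox: look-alike, not of the kit: red and tan matchbox, 36 x 52 x 14 mm. Origin: centre of its underside
There are look-alikes about, which are no part of the job. Several things look just like the wax_block: the one meant starts farthest to the robot's right.

How it is judged:
By the outcome, as a careful person would: the job done as asked, in the order asked, and still so for the second after the job is handed in, with the robot touching nothing.
It also fails if it takes over 128 s, if anything falls off the work surface, if the arm or the gripper's body presses on something with over 40 N, if the wrist force passes 120 N, or if a joint passes its speed limit or range.

## Working session

There is one attempt and no reset: what is moved stays moved. The work goes in short steps, Python scripts to look and compute and a tool call to move; the robot and the scene stay as the last step left them, time stands still between calls to the robot, and variables do not carry over. Pictures are saved under pics/ and viewed, at most 14 in all, crops included, and the job is handed in when it is done.

Besides the shell and the picture viewer there is one more tool, called as name(argument=value, ...) on one line, values as JSON. play_rows: Moves the arm, as the interface text tells. Its arguments: {"type":"object","properties":{"rows":{"type":"array","items":{"type":"array"}},"claw":{"type":"number"},"newtons":{"type":"number"}},"required":["rows"]}

```bash
ls; mkdir -p pics; python3 - <<'E'
from workcell import bot,cams
import cv2,pickle
print(bot.read_state())
for n in("top","side"):
    c=cams.read_camera(n); cv2.imwrite(f"pics/{n}0.png",c["image"][...,::-1]); print(n,c["K"].tolist(),c["T"].round(4).tolist())
    pickle.dump((c["K"],c["T"]),open(n+".pkl","wb"))
E
```

```text
pics
{'time': 0.0, 'q': array([-1.23192074e+00,  2.64809031e-01,  1.60541238e+00,  2.81869376e-05,
        1.27369901e+00, -3.68887050e-02]), 'joint_vel': array([ 0.00099773,  0.00062279, -0.00135101, -0.00035171,  0.00035284,
       -0.00162999]), 'joint_torque': array([-1.51208682e-03, -5.15119886e+01, -3.67316437e+01, -2.96009803e-04,
        1.25974408e-02, -2.66511540e-05]), 'tool_pos': array([ 0.24747813, -0.62718895,  0.22990366]), 'tcp_rot': array([-3.08404455e+00, -5.86339326e-01,  5.07792319e-04]), 'wrist_force': array([0.42371427, 0.04720301, 0.71433297]), 'torque': array([-0.02441361,  0.00755227,  0.00041145]), 'grip_force': 0.0, 'width': 0.9987605019963676}
top [[563.1309772956281, 0.0, 310.86590527518234], [0.0, 563.1309772956281, 241.466744016129], [0.0, 0.0, 1.0]] [[-0.0284, -0.9946, 0.0995, 0.3554], [-0.9996, 0.0276, -0.0091, -0.0594], [0.0063, -0.0997, -0.995, 1.4606], [0.0, 0.0, 0.0, 1.0]]
side [[433.8111258369685, 0.0, 319.3864335614125], [0.0, 433.8111258369685, 247.63539531337358], [0.0, 0.0, 1.0]] [[0.4266, 0.5625, -0.7083, 1.2618], [0.9044, -0.2578, 0.3399, -0.4143], [0.0086, -0.7856, -0.6187, 0.7497], [0.0, 0.0, 0.0, 1.0]]
```

View pics/top0.png

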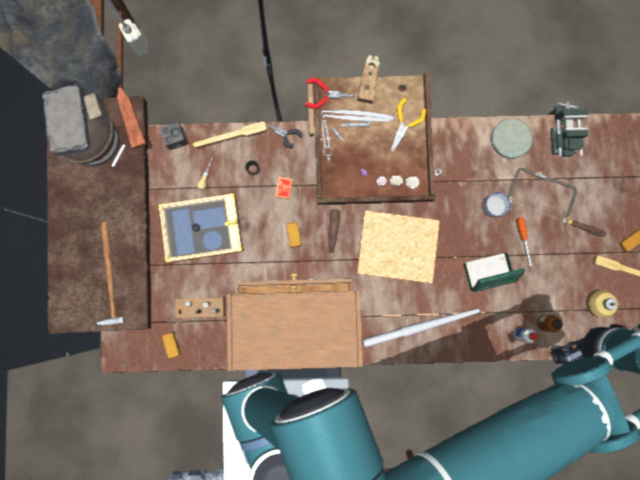

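View pics/side0.png

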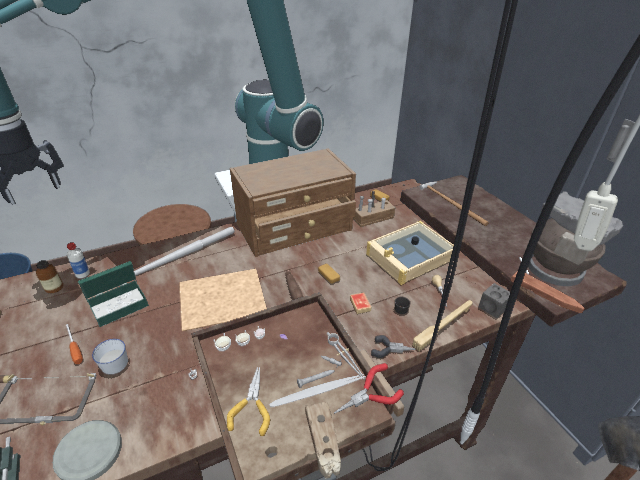

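```bash
cat > h.py <<'E'
import numpy as np,cv2,pickle
from scipy.spatial.transform import Rotation as R
CAM={n:pickle.load(open(f"{n}.pkl","rb")) for n in("top","side")}
def ray(n,u,v,z):
    K,T=CAM[n]; d=T[:3,:3]@np.linalg.solve(K,[u,v,1.]); o=T[:3,3]
    return o+d*(z-o[2])/d[2]
def proj(n,p):
    K,T=CAM[n]; c=K@(T[:3,:3].T@(np.asarray(p)-T[:3,3])); return c[:2]/c[2]
def move(p,yaw=None,st=None):
    """print shift(tool)/0.25 and turn/45deg from st to world p, tool down with closing axis at yaw (mod pi)"""
    from workcell import bot
    st=st or bot.read_state(); R0=R.from_rotvec(st["tcp_rot"])
    s=R0.inv().apply(np.asarray(p)-st["tool_pos"])/0.25
    y0=R0.as_matrix()[:,1]; a0=np.arctan2(y0[1],y0[0])
    t=np.zeros(3); 
    if yaw is not None:
        a=a0+((yaw-a0+np.pi/2)%np.pi-np.pi/2)
        R1=R.from_matrix(np.c_[np.cross([np.cos(a),np.sin(a),0],[0,0,-1]),[np.cos(a),np.sin(a),0],[0,0,-1]])
        t=(R0.inv()*R1).as_rotvec()/(np.pi/4)
    print("shift",s.round(4).tolist(),"turn",t.round(4).tolist(),"yaw0",round(a0,3),"q6",st["q"][5].round(2))
def crop(img,boxes,out,k,cols=2):
    ims=[cv2.resize(img[y:y+h,x:x+w],None,fx=k,fy=k,interpolation=cv2.INTER_CUBIC) for x,y,w,h in boxes]
    cv2.imwrite(out,np.vstack([np.hstack(ims[i:i+cols]) for i in range(0,len(ims),cols)])[...,::-1])
E
python3 - <<'E'
from h import *
i=cv2.imread("pics/top0.png")[...,::-1]
crop(i,[(150,145,130,100),(265,175,130,100),(510,195,130,100),(150,280,130,100)],"pics/c1.png",3)
for n,u,v in(("wax mid",293,235),("wax l",170,345),("wax r",632,241)): print(n,ray("top",u,v,.018).round(3))
print(ray("top",639,0,0),ray("top",639,330,0))
E
```

```text
wax mid [ 0.518 -0.027  0.018]
wax l [0.247 0.29  0.018]
wax r [ 0.478 -0.902  0.018]
[ 1.13978525 -0.98853379  0.        ] [ 0.24885866 -0.91111814  0.        ]
```

View pics/c1.png

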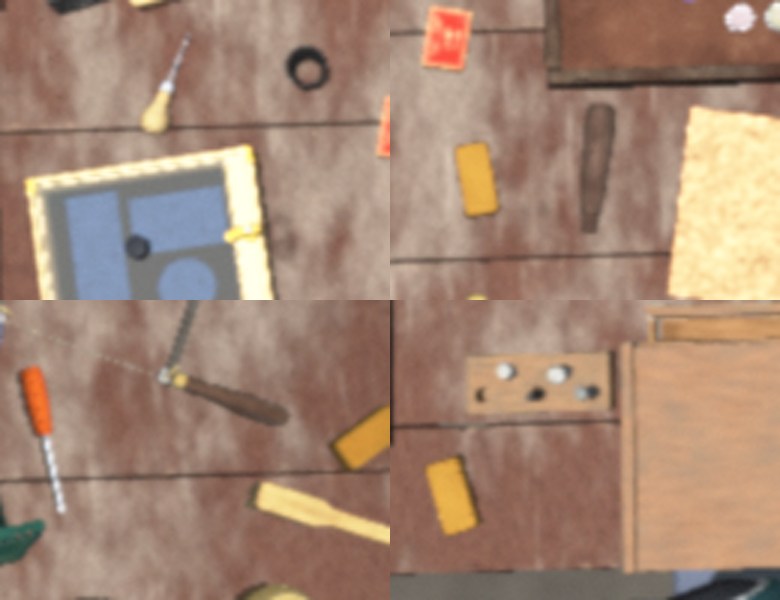

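```bash
python3 - <<'E'
from h import *
i=cv2.imread("pics/top0.png")[...,::-1]; s=cv2.imread("pics/side0.png")[...,::-1]
for n,p in(("mid",(.518,-.027,.018)),("l",(.247,.29,.018)),("r",(.478,-.902,.018))): print(n,proj("side",p))
for u,v in((293,235),(170,345),(634,240)): print(i[v-3:v+4,u-3:u+4].reshape(-1,3).mean(0))
a=i[215:265,575:640]; a=cv2.resize(a,None,fx=6,fy=6,interpolation=cv2.INTER_CUBIC)
b=s[160:290,300:430]; 
b=cv2.resize(s[235:310,300:430],None,fx=3,fy=3,interpolation=cv2.INTER_CUBIC); b=np.pad(b,((0,75),(0,0),(0,0)))
cv2.imwrite("pics/c2.png",np.hstack([a,b])[...,::-1])
E
```

```text
mid [329.79512366 269.72096208]
l [380.19381077 193.02730129]
r [-83.37305383 381.412838  ]
[233.83673469 178.83673469  77.02040816]
[232.14285714 176.79591837  75.7755102 ]
[209.02040816 147.87755102  58.67346939]
```

View pics/c2.png

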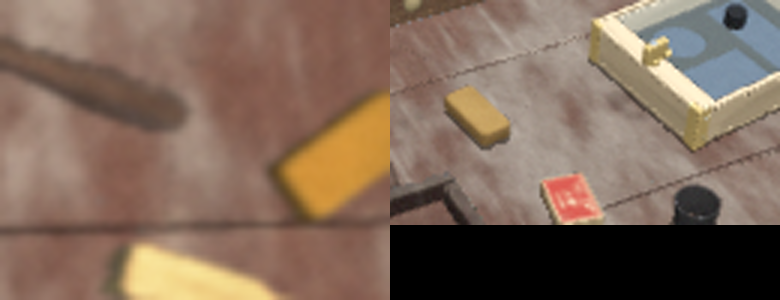

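```bash
python3 - <<'E'
from h import *
i=cv2.imread("pics/top0.png")[...,::-1]
for b in((265,205,60,60),(570,200,60,60),(150,320,60,50)):
    x,y,w,h=b; p=i[y:y+h,x:x+w].reshape(-1,3); print(np.median(p,0),np.percentile(p,90,axis=0))
for x,y in((284,220),(160,330),(616,226)):
    c=i[y:y+30,x:x+24].astype(int); m=(c[...,0]-c[...,2]>110); print(m.sum()); 
    for r in m: print("".join(".#"[v] for v in r))
    print(c[m].mean(0),c[m].std(0))
    if m.any():
        pts=np.argwhere(m)[:,::-1].astype(np.float32); print(cv2.minAreaRect(pts))
E
```

```text
[170. 143. 121.] [197. 172. 152.]
[144. 113.  98.] [172. 148. 132.]
[143. 103.  86.] [169.1 136.  101. ]
240Traceback (most recent call last):
  File "<stdin>", line 7, in <module>
  File "<stdin>", line 7, in <genexpr>
TypeError: string indices must be integers, not 'numpy.bool'
```

```bash
python3 - <<'E'
from h import *
i=cv2.imread("pics/top0.png")[...,::-1]
for x,y in((284,220),(160,330),(616,222)):
    c=i[y:y+32,x:x+24].astype(int); m=(c[...,0]-c[...,2]>90)
    for r in m: print("".join(".#"[int(v)] for v in r))
    pts=np.argwhere(m)[:,::-1].astype(np.float32); print(m.sum(),cv2.minAreaRect(pts),c[cv2.erode(m.astype(np.uint8),np.ones((5,5)))>0].mean(0))
    print(c[::4,::3].tolist() if x==616 else "")
E
```

```text
........................
........................
........................
......#######...........
...###########..........
...###########..........
...###########..........
...###########..........
...############.........
...############.........
...############.........
....###########.........
....###########.........
....############........
....############........
....############........
.....###########........
.....###########........
.....###########........
.....############.......
.....############.......
.....############.......
......###########.......
......###########.......
......###########.......
......##########........
.......####.............
........................
........................
........................
........................
........................
261 ((9.495999336242676, 14.228001594543457), (23.344552993774414, 11.269783973693848), 79.69515228271484) [233.264 178.064  76.712]

........................
........................
........................
........#####...........
....#########...........
..############..........
..############..
[... 2013 characters left out ...]
, 89], [133, 94, 80], [129, 88, 76], [126, 92, 76], [122, 93, 61]], [[127, 89, 76], [135, 95, 81], [131, 92, 78], [134, 96, 81], [136, 96, 80], [113, 85, 54], [183, 132, 56], [206, 147, 58]], [[131, 96, 83], [134, 98, 85], [127, 90, 76], [111, 79, 56], [177, 127, 55], [212, 151, 62], [210, 149, 59], [205, 145, 58]], [[142, 109, 97], [117, 92, 77], [146, 106, 49], [208, 146, 57], [211, 147, 56], [213, 150, 59], [210, 148, 60], [201, 143, 57]], [[144, 113, 98], [140, 110, 97], [101, 76, 39], [198, 141, 58], [208, 144, 56], [209, 147, 60], [191, 137, 68], [134, 97, 79]], [[135, 101, 88], [145, 112, 98], [121, 88, 74], [104, 79, 40], [179, 130, 60], [137, 98, 76], [131, 97, 83], [134, 103, 88]]]
```

```bash
python3 - <<'E'
from h import *
i=cv2.imread("pics/top0.png")[...,::-1]
crop(i,[(152,148,114,120)],"pics/c3.png",5,1)
h=i.astype(int)
def seg(name,box,f,z):
    x,y,w,hh=box; c=h[y:y+hh,x:x+w]; m=f(c).astype(np.uint8)
    n,l,s,_=cv2.connectedComponentsWithStats(m); k=1+s[1:,4].argmax(); pts=np.argwhere(l==k)[:,::-1].astype(np.float32)+[x,y]
    r=cv2.minAreaRect(pts.astype(np.float32)); P=np.array([ray("top",*p,z) for p in cv2.boxPoints(r)])
    e=[(P[(j+1)%4]-P[j])[:2] for j in range(2)]; e.sort(key=np.linalg.norm)
    c0=ray("top",*r[0],z); print(name,s[k,4],"px",np.round(r[0],1),"world",c0.round(4),"sizes",[round(np.linalg.norm(v),4) for v in e],"long yaw deg",np.degrees(np.arctan2(e[1][1],e[1][0])).round(1))
seg("wax",(280,215,30,40),lambda c:c[...,0]-c[...,2]>80,.018)
seg("mat",(345,200,110,100),lambda c:(c[...,0]>195)&(c[...,0]-c[...,2]>40),.004)
seg("loupe",(242,158,22,22),lambda c:c.max(2)<75,.026)
seg("knob",(188,220,16,16),lambda c:c.max(2)<75,.06)
E
```

```text
wax 268 px [293.5 234.2] world [ 0.5196 -0.0285  0.018 ] sizes [np.float64(0.0297), np.float64(0.0614)] long yaw deg -172.1
mat 4897 px [397.9 246.4] world [ 0.4819 -0.2986  0.004 ] sizes [np.float64(0.1714), np.float64(0.2007)] long yaw deg -98.4
loupe 53 px [250.7 165.3] world [0.7016 0.0777 0.026 ] sizes [np.float64(0.0227), np.float64(0.0302)] long yaw deg -53.9
knob 5 px [197.5 229.5] world [0.5334 0.2104 0.06  ] sizes [np.float64(0.0036), np.float64(0.007)] long yaw deg -45.8
```

View pics/c3.png

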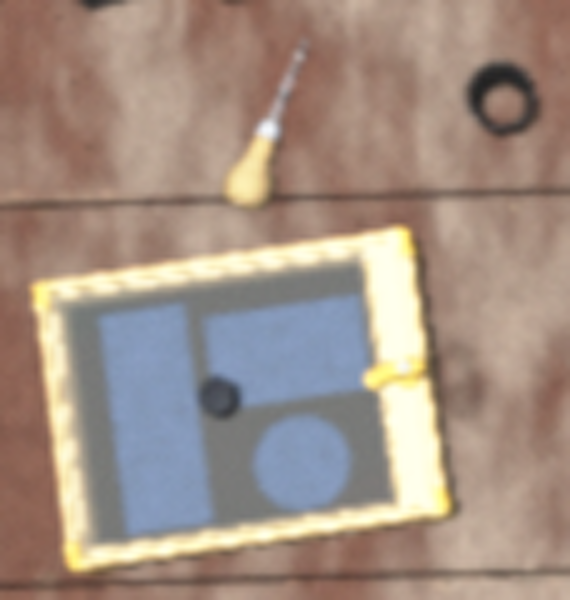

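```bash
python3 - <<'E'
from h import *
px=lambda x,y:(x/5+152-.4,y/5+148-.4)
C=[ray("top",*px(*p),.042)[:2] for p in((36,284),(411,230),(450,510),(75,570))]
C=np.array(C)
L=np.array([[73,87],[73,-103],[-73,-103],[-73,87]])/1e3
A=C-C.mean(0);B=L-L.mean(0)
th=np.arctan2((B[:,0]*A[:,1]-B[:,1]*A[:,0]).sum(),(B*A).sum()); c,s=np.cos(th),np.sin(th); Rz=np.array([[c,-s],[s,c]])
o=C.mean(0)-Rz@L.mean(0); print("box yaw",th,np.degrees(th),"origin",o,"res mm",((L@Rz.T+o-C)*1e3).round(1).tolist())
print("knob",ray("top",*px(220,397),.0605))
print("catch pred",Rz@[0,-.0945]+o,"tongue",ray("top",*px(365,380),.05),ray("top",*px(430,373),.055))
t,hd=ray("top",*px(306,42),.008),ray("top",*px(247,203),.012); print("graver",t,hd,np.linalg.norm(t-hd),"yaw deg",np.degrees(np.arctan2(*(hd-t)[1::-1])))
print("loupe",ray("top",*px(503,98),.026))
for n,p in(("long",(0,.041)),("obl",(.024,-.0305)),("round",(-.034,-.0305))): q=Rz@p+o; print(n,q,(proj("top",[*q,.011])-[152,148])*5)
E
```

```text
box yaw 0.12551005408344748 7.191196385440245 origin [0.54047895 0.21486775] res mm [[-0.7, -1.3], [0.4, 1.1], [-0.5, 0.4], [0.8, -0.2]]
knob [0.53975226 0.21503048 0.0605    ]
catch pred [0.55230854 0.12111109] tongue [0.5477615 0.1439713 0.05     ] [0.54972864 0.11055054 0.055     ]
graver [0.7335663  0.17865502 0.008     ] [0.64768057 0.20966413 0.012     ] 0.09139980205444653 yaw deg 160.14784412694485
loupe [0.69650583 0.07402217 0.026     ]
long [0.53534654 0.25554524] [158.55530762 417.57093469]
obl [0.56810818 0.187612  ] [289.2920282  351.29510752]
round [0.51056441 0.18035152] [304.53022662 461.16879924]
```

```bash
python3 - <<'E'
from h import *
move([.55,-.35,.24],.087)
E
```

```text
shift [1.5325, -0.5876, -0.0384] turn [-0.0022, -0.0018, -1.6323] yaw0 -1.195 q6 -0.04
```

play_rows(rows=[[[0.78,-0.29,-0.04],[0,0,-0.82]],[[0.78,-0.29,-0.04],[0,0,-0.82]],[[0.78,-0.29,-0.04],[0,0,-0.82]],[[0.78,-0.29,-0.04],[0,0,-0.82]],[[0.78,-0.29,-0.04],[0,0,-0.82]],[[0.78,-0.29,-0.04],[0,0,-0.82]],[[0.78,-0.29,-0.04],[0,0,-0.82]],[[0.78,-0.29,-0.04],[0,0,-0.82]]], claw=0.0)

```text
time: 0.77
tool_pos: [0.4024, -0.4886, 0.2408]
tcp_rot: [-2.742, -1.533, 0.001]
wrist_force: [0.4, 0.1, -0.9]
width: 0.498
grip_force: 0.0
```

```bash
python3 - <<'E'
from h import *
move([.55,-.35,.24],.087)
E
```

```text
shift [0.7815, 0.2125, 0.0029] turn [-0.0012, 0.0001, -0.8124] yaw0 -0.551 q6 -0.37
```

play_rows(rows=[[[0.78,0.21,0],[0,0,-0.81]],[[0.78,0.21,0],[0,0,-0.81]],[[0.78,0.21,0],[0,0,-0.81]],[[0.78,0.21,0],[0,0,-0.81]],[[0.78,0.21,0],[0,0,-0.81]],[[0.78,0.21,0],[0,0,-0.81]],[[0.78,0.21,0],[0,0,-0.81]],[[0.78,0.21,0],[0,0,-0.81]]])

```text
time: 1.43
tool_pos: [0.5483, -0.3515, 0.2408]
tcp_rot: [-2.128, -2.31, 0.002]
wrist_force: [-0.4, 0.3, -0.0]
width: 0.502
grip_force: 0.0
```

```bash
python3 - <<'E'
from h import *
move([.551,.121,.24],.087); move([.551,.121,.12],.087)
E
```

```text
shift [1.8828, 0.1661, 0.0026] turn [-0.0017, 0.0002, -0.006] yaw0 0.082 q6 -0.69
shift [1.8829, 0.1667, 0.4826] turn [-0.0017, 0.0002, -0.006] yaw0 0.082 q6 -0.69
```

play_rows(rows=[[[0.94,0.083,0],[0,0,0]],[[0.94,0.083,0],[0,0,0]],[[0.94,0.083,0],[0,0,0]],[[0.94,0.083,0],[0,0,0]],[[0.94,0.083,0],[0,0,0]],[[0.94,0.083,0],[0,0,0]],[[0.94,0.083,0],[0,0,0]]])

```text
time: 2.02
tool_pos: [0.5489, -0.1117, 0.2413]
tcp_rot: [-2.124, -2.312, -0.002]
wrist_force: [0.3, -1.2, -0.3]
width: 0.504
grip_force: 0.0
```

play_rows(rows=[[[0.94,0.083,0.4],[0,0,0]],[[0.94,0.083,0.4],[0,0,0]],[[0.94,0.083,0.4],[0,0,0]],[[0.94,0.083,0.4],[0,0,0]],[[0.94,0.083,0.4],[0,0,0]],[[0.94,0.083,0.4],[0,0,0]],[[0.94,0.083,0.4],[0,0,0]],[[0.94,0.083,0.4],[0,0,0]],[[0.94,0.083,0.4],[0,0,0]]])

```text
time: 2.77
tool_pos: [0.551, 0.1197, 0.1412]
tcp_rot: [2.126, 2.312, -0.002]
wrist_force: [0.4, 0.9, 0.8]
width: 0.497
grip_force: 0.0
```

```bash
python3 - <<'E'
from h import *
from workcell import cams
move([.551,.121,.048],.087)
i=cams.read_camera("side")["image"]
crop(i,[(340,90,160,200)],"pics/s1.png",3,1)
E
```

```text
shift [0.0055, 0.0006, 0.3729] turn [-0.0005, 0.0015, -0.0042] yaw0 0.084 q6 0.09
```

View pics/s1.png

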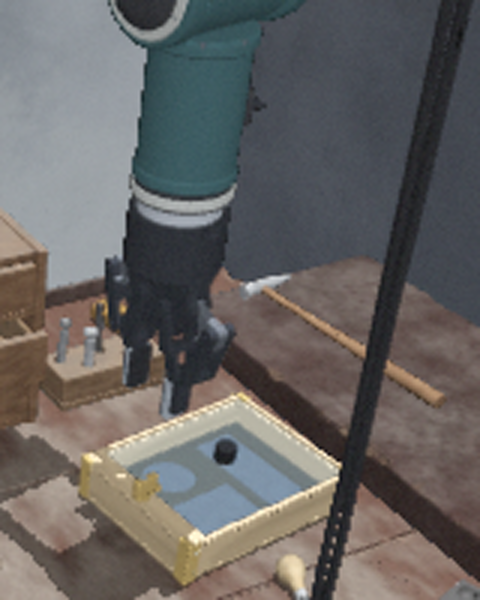

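The gripper hangs over the catch with its fingers either side. The catch's fin is at crop (147,487), the knob at (225,452).

```bash
python3 - <<'E'
from h import *
for n,p,z in(("fin",(147,480),.058),("knob",(226,443),.0605)): print(n,ray("side",p[0]/3+340,p[1]/3+90,z))
E
```

```text
fin [0.55326221 0.12394309 0.058     ]
knob [0.54027084 0.2140984  0.0605    ]
```

play_rows(rows=[[[0.005,0,0.1],[0,0,0]],[[0.005,0,0.2],[0,0,0]],[[0.005,0,0.29],[0,0,0]],[[0.005,0,0.34],[0,0,0]],[[0.005,0,0.37],[0,0,0]],[[0.005,0,0.37],[0,0,0]],[[0.005,0,0.37],[0,0,0]]])

```text
time: 3.4
tool_pos: [0.5514, 0.1221, 0.0496]
tcp_rot: [2.126, 2.312, 0.001]
wrist_force: [-0.3, 0.1, 0.3]
width: 0.501
grip_force: 0.0
```

play_rows(rows=[[[0,0,0],[0,0,0]],[[0,0,0],[0,0,0]],[[0,0,0],[0,0,0]],[[0,0,0],[0,0,0]],[[0,0,0],[0,0,0]],[[0,0,0],[0,0,0]],[[0,0,0],[0,0,0]],[[0,0,0],[0,0,0]]], claw=-1, newtons=25)

```text
time: 4.07
tool_pos: [0.5518, 0.123, 0.0502]
tcp_rot: [2.123, 2.313, 0.003]
wrist_force: [-0.1, -1.2, 5.7]
width: 0.083
grip_force: 28.3
```

play_rows(rows=[[[0,0,0],[0,0,-0.12]],[[0,0,0],[0,0,-0.24]],[[0,0,0],[0,0,-0.36]],[[0,0,0],[0,0,-0.48]],[[0,0,0],[0,0,-0.6]],[[0,0,0],[0,0,-0.7]],[[0,0,0],[0,0,-0.7]]])

```text
time: 4.65
tool_pos: [0.5504, 0.1225, 0.0502]
tcp_rot: [-1.412, -2.807, 0.001]
wrist_force: [-4.3, -2.6, 9.7]
width: 0.085
grip_force: 28.8
```

play_rows(rows=[[[0,0,0],[0,0,-0.12]],[[0,0,0],[0,0,-0.24]],[[0,0,0],[0,0,-0.36]],[[0,0,0],[0,0,-0.48]],[[0,0,0],[0,0,-0.6]],[[0,0,0],[0,0,-0.7]],[[0,0,0],[0,0,-0.7]]])

```text
time: 5.23
tool_pos: [0.5495, 0.1214, 0.0502]
tcp_rot: [-0.596, -3.083, 0.005]
wrist_force: [-6.0, -6.9, 13.0]
width: 0.083
grip_force: 29.2
```

play_rows(rows=[[[0,0,0],[0,0,-0.12]],[[0,0,0],[0,0,-0.24]],[[0,0,0],[0,0,-0.36]],[[0,0,0],[0,0,-0.48]],[[0,0,0],[0,0,-0.6]],[[0,0,0],[0,0,-0.66]],[[0,0,0],[0,0,-0.7]],[[0,0,0],[0,0,-0.7]]])

```text
time: 5.9
tool_pos: [0.5493, 0.1199, 0.0502]
tcp_rot: [0.261, -3.127, 0.008]
wrist_force: [-6.4, -11.8, 14.2]
width: 0.085
grip_force: 29.4
```

```bash
python3 - <<'E'
from h import *
from workcell import bot
s=bot.read_state(); print(s["torque"],s["wrist_force"]); move([.54,.215,.12],.13)
E
```

```text
[-2.02203367e+00  1.11331268e+00 -1.27710184e-03] [ -6.36188078 -11.82216696  14.23172111]
shift [-0.0251, 0.38, -0.2811] turn [-0.0008, -0.0083, -1.9534] yaw0 1.737 q6 -1.56
```

play_rows(rows=[[[0,0,0],[0,0,0]],[[0,0,0],[0,0,0]],[[0,0,0],[0,0,0]],[[0,0,0],[0,0,0]],[[0,0,-0.1],[0,0,0]],[[0,0,-0.2],[0,0,0]],[[0,0,-0.28],[0,0,0]],[[-0.025,0.12,-0.28],[0,0,0]],[[-0.025,0.28,-0.28],[0,0,0]],[[-0.025,0.38,-0.28],[0,0,0]],[[-0.025,0.38,-0.28],[0,0,0]],[[-0.025,0.38,-0.28],[0,0,0]]], claw=0)

```text
time: 6.9
tool_pos: [0.5407, 0.219, 0.1185]
tcp_rot: [0.262, -3.13, 0.0]
wrist_force: [-0.1, -1.6, -0.3]
width: 0.498
grip_force: 0.0
```

```bash
python3 - <<'E'
from h import *
from workcell import cams
move([.54,.215,.045],1.696)
i=cams.read_camera("top")["image"]
crop(i,[(152,185,110,80)],"pics/t2.png",5,1)
E
```

```text
shift [0.0054, -0.0152, 0.2938] turn [-0.0002, -0.0006, 0.0531] yaw0 1.738 q6 -1.4
```

View pics/t2.png

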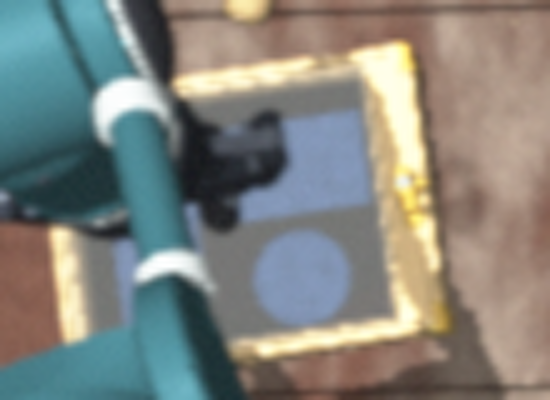

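The catch lies aside along the wall, clear of the cover, at about (410,210).

play_rows(rows=[[[0.005,-0.015,0.1],[0,0,0.05]],[[0.005,-0.015,0.18],[0,0,0.05]],[[0.005,-0.015,0.25],[0,0,0.05]],[[0.005,-0.015,0.28],[0,0,0.05]],[[0.005,-0.015,0.294],[0,0,0.05]],[[0.005,-0.015,0.294],[0,0,0.05]],[[0.005,-0.015,0.294],[0,0,0.05]]])

```text
time: 7.53
tool_pos: [0.5414, 0.2134, 0.046]
tcp_rot: [-0.194, 3.135, 0.0]
wrist_force: [0.4, -0.3, 0.5]
width: 0.499
grip_force: 0.0
```

play_rows(rows=[[[0,0,0],[0,0,0]],[[0,0,0],[0,0,0]],[[0,0,0],[0,0,0]],[[0,0,0],[0,0,0]],[[0,0,0],[0,0,0]],[[0,0,0],[0,0,0]],[[0,0,0],[0,0,0]]], claw=-1, newtons=45)

```text
time: 8.12
tool_pos: [0.5418, 0.2141, 0.0468]
tcp_rot: [-0.195, 3.133, 0.001]
wrist_force: [-0.6, -1.2, 7.5]
width: 0.211
grip_force: 44.2
```

play_rows(rows=[[[0,0,-0.02],[0,0,0]],[[0,0,-0.05],[0,0,0]],[[0,0,-0.1],[0,0,0]],[[0,0,-0.17],[0,0,0]],[[0,0,-0.26],[0,0,0]],[[0,0,-0.36],[0,0,0]],[[0,0,-0.46],[0,0,0]],[[0,0,-0.54],[0,0,0]],[[0,0,-0.6],[0,0,0]],[[0,0,-0.6],[0,0,0]],[[0,0,-0.6],[0,0,0]]])

```text
time: 9.03
tool_pos: [0.5412, 0.214, 0.1969]
tcp_rot: [-0.195, 3.133, 0.001]
wrist_force: [-0.5, -0.5, -2.2]
width: 0.206
grip_force: 44.0
```

```bash
python3 - <<'E'
from h import *
from workcell import cams
move([.482,-.2986,.2],1.696-.1255-np.radians(8.4))
cv2.imwrite("pics/s3.png",cams.read_camera("side")["image"][60:360,150:550,::-1])
E
```

```text
shift [0.4898, -2.0049, -0.015] turn [0.0012, 0.0034, 0.3457] yaw0 1.695 q6 -1.36
```

View pics/s3.png

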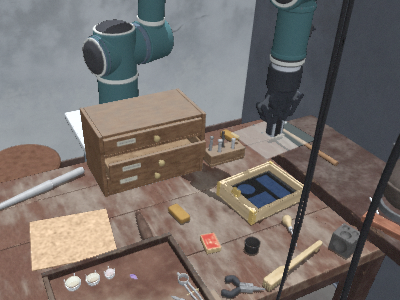

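The pane hangs flat under the gripper, clear of the box.

play_rows(rows=[[[0,-0.03,-0.02],[0,0,0]],[[0,-0.1,-0.06],[0,0,0]],[[0,-0.2,-0.1],[0,0,0.03]],[[0,-0.31,-0.1],[0,0,0.06]],[[0,-0.42,-0.1],[0,0,0.09]],[[0,-0.53,-0.1],[0,0,0.12]],[[0,-0.64,-0.1],[0,0,0.15]],[[0,-0.75,-0.1],[0,0,0.17]],[[0,-0.86,-0.1],[0,0,0.17]],[[0,-0.95,-0.1],[0,0,0.17]],[[0,-1,-0.1],[0,0,0.17]],[[0,-1,-0.1],[0,0,0.17]]])

```text
time: 10.08
tool_pos: [0.571, -0.037, 0.219]
tcp_rot: [-0.019, -3.139, 0.001]
wrist_force: [0.1, -0.0, -0.1]
width: 0.207
grip_force: 44.1
```

```bash
python3 - <<'E'
from h import *
move([.482,-.2986,.2],np.pi/2-np.radians(8.4))
E
```

```text
shift [0.3432, -1.0504, 0.0773] turn [-0.0011, -0.0031, 0.1712] yaw0 1.559 q6 -1.67
```

play_rows(rows=[[[0.0,-0.04,0],[0,0,0]],[[0.03,-0.12,0],[0,0,0.02]],[[0.06,-0.22,0],[0,0,0.04]],[[0.1,-0.33,0],[0,0,0.06]],[[0.14,-0.44,0],[0,0,0.08]],[[0.18,-0.55,0],[0,0,0.1]],[[0.22,-0.66,0],[0,0,0.12]],[[0.26,-0.77,0],[0,0,0.14]],[[0.3,-0.87,0],[0,0,0.16]],[[0.33,-0.95,0.05],[0,0,0.17]],[[0.343,-1,0.1],[0,0,0.17]],[[0.343,-1,0.15],[0,0,0.17]],[[0.343,-1,0.2],[0,0,0.17]],[[0.343,-1,0.2],[0,0,0.17]]])

```text
time: 11.25
tool_pos: [0.4817, -0.281, 0.1659]
tcp_rot: [-0.222, -3.128, -0.007]
wrist_force: [-0.8, -0.0, -2.1]
width: 0.212
grip_force: 44.2
```

```bash
python3 - <<'E'
from h import *
from workcell import cams
i=cams.read_camera("top")["image"]
crop(i,[(340,195,120,100)],"pics/t4.png",5,1)
move([.482,-.2986,.0468-.038+.004+.001],np.pi/2-np.radians(8.4))
E
```

```text
shift [-0.0109, -0.0707, 0.6141] turn [0.0037, -0.0062, 0.0069] yaw0 1.43 q6 -2.0
```

View pics/t4.png

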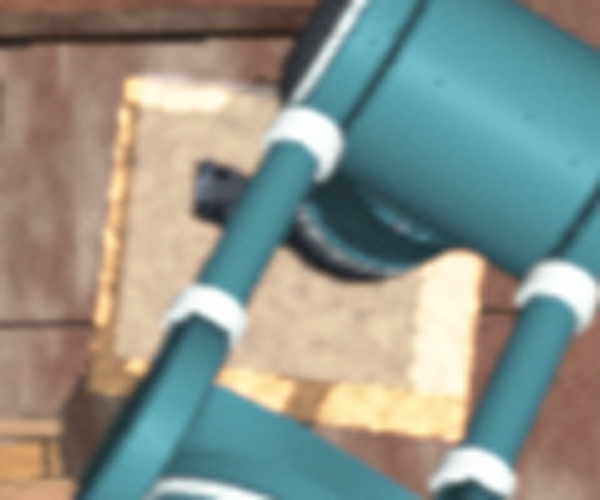

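The pane (tinted area) lies aligned over the mat, about 18 mm left of its middle as expected.

play_rows(rows=[[[-0.005,-0.03,0.06],[0,0,0.007]],[[-0.01,-0.06,0.14],[0,0,0.007]],[[-0.01,-0.076,0.24],[0,0,0.007]],[[-0.01,-0.076,0.34],[0,0,0.007]],[[-0.01,-0.076,0.44],[0,0,0.007]],[[-0.01,-0.076,0.52],[0,0,0.007]],[[-0.01,-0.076,0.57],[0,0,0.007]],[[-0.01,-0.076,0.59],[0,0,0.007]],[[-0.01,-0.076,0.6],[0,0,0.007]],[[-0.01,-0.076,0.608],[0,0,0.007]],[[-0.01,-0.076,0.614],[0,0,0.007]],[[-0.01,-0.076,0.614],[0,0,0.007]],[[-0.01,-0.076,0.614],[0,0,0.007]]])

```text
time: 12.38
tool_pos: [0.4842, -0.3033, 0.0179]
tcp_rot: [0.232, 3.131, -0.002]
wrist_force: [-0.4, -1.0, -1.2]
width: 0.212
grip_force: 44.2
```

play_rows(rows=[[[0.005,0.012,0.005],[0,0,0]],[[0.008,0.012,0.012],[0,0,0]],[[0.008,0.012,0.018],[0,0,0]],[[0.008,0.012,0.018],[0,0,0]],[[0.008,0.012,0.018],[0,0,0]]])

```text
time: 12.8
tool_pos: [0.4818, -0.2994, 0.0129]
tcp_rot: [-0.232, -3.133, -0.0]
wrist_force: [-2.1, 2.7, 5.2]
width: 0.207
grip_force: 44.8
```

Slight contact with the mat. Release and rise.

play_rows(rows=[[[0,0,0],[0,0,0]],[[0,0,0],[0,0,0]],[[0,0,0],[0,0,0]],[[0,0,0],[0,0,0]],[[0,0,-0.06],[0,0,0]],[[0,0,-0.18],[0,0,0]],[[0,0,-0.34],[0,0,0]],[[0,0,-0.5],[0,0,0]],[[0,0,-0.66],[0,0,0]],[[0,0,-0.82],[0,0,0]],[[0,0,-0.82],[0,0,0]]], claw=-0.1)

```text
time: 13.72
tool_pos: [0.4866, -0.3027, 0.2277]
tcp_rot: [0.231, 3.118, -0.013]
wrist_force: [1.3, -1.3, 0.9]
width: 0.452
grip_force: 0.0
```

```bash
python3 - <<'E'
from h import *
t=np.array([.7336,.1787]);hd=np.array([.6477,.2097]); u=(hd-t)/np.linalg.norm(hd-t); g=hd-u*.013; print("grip",g, "origin",hd-u*.049)
move([*g,.1],np.arctan2(u[1],u[0])-np.pi/2)
move([*g,.22],np.arctan2(u[1],u[0])-np.pi/2)
E
```

```text
grip [0.65992808 0.20528707] origin [0.69379047 0.19306665]
shift [-0.3782, 2.1158, 0.5012] turn [-0.0074, 0.0201, 0.2525] yaw0 1.423 q6 -2.02
shift [-0.3854, 2.1122, 0.0213] turn [-0.0074, 0.0201, 0.2525] yaw0 1.423 q6 -2.02
```

play_rows(rows=[[[-0.19,1,0],[0,0,0.25]],[[-0.19,1,0],[0,0,0.25]],[[-0.19,1,0],[0,0,0.25]],[[-0.19,1,0],[0,0,0.25]],[[-0.19,1,0],[0,0,0.25]],[[-0.19,1,0],[0,0,0.25]],[[-0.19,1,0],[0,0,0.25]]])

```text
time: 14.3
tool_pos: [0.5672, -0.0536, 0.217]
tcp_rot: [0.532, 3.096, 0.005]
wrist_force: [0.7, -0.4, 0.9]
width: 0.446
grip_force: 0.0
```

```bash
python3 - <<'E'
from h import *
from workcell import cams
move([.66,.2053,.1],np.radians(70))
i=cams.read_camera("top")["image"]; cv2.imwrite("pics/t5full.png",i[...,::-1])
crop(i,[(340,195,120,100)],"pics/t5.png",5,1)
E
```

```text
shift [-0.0041, 1.0988, 0.4716] turn [0.004, 0.0002, 0.0113] yaw0 1.231 q6 -1.37
```

View pics/t5.png

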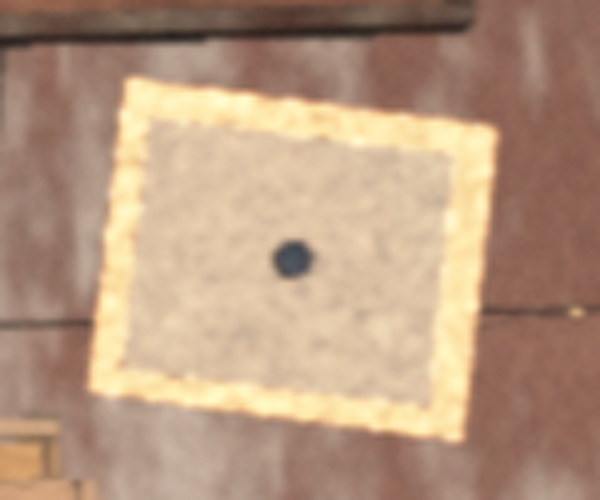

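The cover lies flat on the mat, about 2 mm off its middle (margins ~28 px left, ~36 right, 5x). On to the graver.

play_rows(rows=[[[0,1,0],[0,0,0.01]],[[0,1,0],[0,0,0.01]],[[0,1,0],[0,0,0.01]],[[0,1,0.1],[0,0,0.01]],[[0,1,0.2],[0,0,0.01]],[[0,1,0.4],[0,0,0.01]],[[0,1,0.4],[0,0,0.01]],[[0,1,0.4],[0,0,0.01]],[[0,1,0.4],[0,0,0.01]]])

```text
time: 15.1
tool_pos: [0.6475, 0.1754, 0.1127]
tcp_rot: [-0.547, -3.086, 0.006]
wrist_force: [-0.2, -0.1, 0.4]
width: 0.452
grip_force: 0.0
```

```bash
python3 - <<'E'
from h import *
from workcell import cams
i=cams.read_camera("side")["image"]
crop(i,[(390,200,90,110)],"pics/s6.png",5,1)
move([.66,.2053,.004],np.radians(70))
E
```

```text
shift [0.0006, 0.1303, 0.4461] turn [-0.0034, -0.0033, -0.0037] yaw0 1.219 q6 -0.99
```

View pics/s6.png

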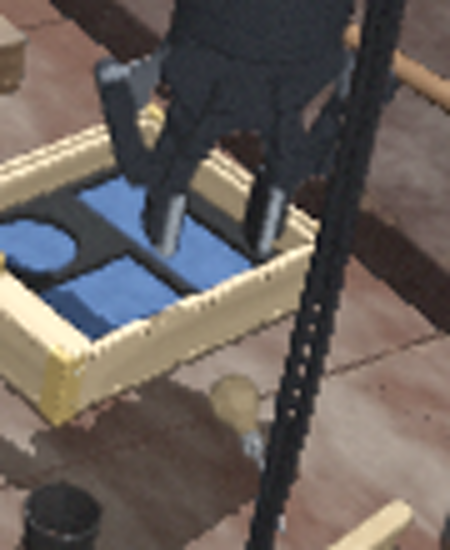

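```bash
python3 - <<'E'
from h import *
p=ray("side",390+236/5-.4,200+402/5-.4,.014); print(p)
th=.1255; Rz=np.array([[np.cos(th),-np.sin(th)],[np.sin(th),np.cos(th)]]); print(Rz.T@(np.array([.66,.2053])-[.5405,.2149]))
E
```

```text
[0.66141173 0.20209558 0.014     ]
[ 0.11735852 -0.02448241]
```

The mushroom handle is at crop (236,402), agreeing with the top view to 3 mm; fingers are clear of the box.

play_rows(rows=[[[0,0.125,0],[0,0,0]],[[0,0.125,0],[0,0,0]],[[0,0.125,0.12],[0,0,0]],[[0,0.125,0.24],[0,0,0]],[[0,0.125,0.34],[0,0,0]],[[0,0.125,0.4],[0,0,0]],[[0,0.125,0.43],[0,0,0]],[[0,0.125,0.444],[0,0,0]],[[0,0.125,0.444],[0,0,0]],[[0,0.125,0.444],[0,0,0]]])

```text
time: 15.98
tool_pos: [0.6626, 0.2054, 0.0083]
tcp_rot: [0.551, 3.09, 0.002]
wrist_force: [0.3, 0.3, 0.5]
width: 0.447
grip_force: 0.0
```

```bash
python3 - <<'E'
from h import *
move([.6605,.2045,.005],np.radians(70))
E
```

```text
shift [0.0066, -0.0064, 0.0134] turn [0.0023, 0.0034, -0.0046] yaw0 1.218 q6 -0.95
```

play_rows(rows=[[[0.007,-0.005,0.012],[0,0,0]],[[0.007,-0.005,0.012],[0,0,0]],[[0.007,-0.005,0.012],[0,0,0]]])

```text
time: 16.23
tool_pos: [0.6592, 0.205, 0.0041]
tcp_rot: [0.55, 3.092, 0.001]
wrist_force: [0.7, 0.2, 0.0]
width: 0.451
grip_force: 0.0
```

play_rows(rows=[[[0,0,0],[0,0,0]],[[0,0,0],[0,0,0]],[[0,0,0],[0,0,0]],[[0,0,0],[0,0,0]],[[0,0,0],[0,0,0]],[[0,0,0],[0,0,0]],[[0,0,0],[0,0,0]],[[0,0,0],[0,0,0]]], claw=-1, newtons=30)

```text
time: 16.9
tool_pos: [0.6592, 0.205, 0.0039]
tcp_rot: [0.55, 3.093, 0.001]
wrist_force: [-2.0, -0.1, 5.4]
width: 0.257
grip_force: 29.5
```

play_rows(rows=[[[0,0,-0.02],[0,0,0]],[[0,0,-0.06],[0,0,0]],[[0,0,-0.12],[0,0,0]],[[0,0,-0.2],[0,0,0]],[[0,0,-0.28],[0,0,0]],[[0,0,-0.36],[0,0,0]],[[0,0,-0.4],[0,0,0]],[[0,0,-0.4],[0,0,0]],[[0,0,-0.4],[0,0,0]]])

```text
time: 17.65
tool_pos: [0.6596, 0.205, 0.1045]
tcp_rot: [0.55, 3.091, 0.002]
wrist_force: [-0.2, 0.6, -1.3]
width: 0.259
grip_force: 29.5
```

```bash
python3 - <<'E'
from h import *
from workcell import cams
i=cams.read_camera("side")["image"]
crop(i,[(380,170,110,120)],"pics/s7.png",5,1)
th=.1255; Rz=np.array([[np.cos(th),-np.sin(th)],[np.sin(th),np.cos(th)]])
g=Rz@[-.034,.041]+[.5405,.2149]; print(g)
# graver y must point along box -x: yaw of y = pi+th ; closing = that - pi/2
move([*g,.10],np.pi/2+th); move([*g,.0175],np.pi/2+th)
E
```

```text
[0.5016354  0.25132174]
shift [0.6533, -0.0415, 0.0121] turn [-0.0002, -0.0005, -0.6084] yaw0 1.218 q6 -0.95
shift [0.6531, -0.0415, 0.3421] turn [-0.0002, -0.0005, -0.6084] yaw0 1.218 q6 -0.95
```

View pics/s7.png

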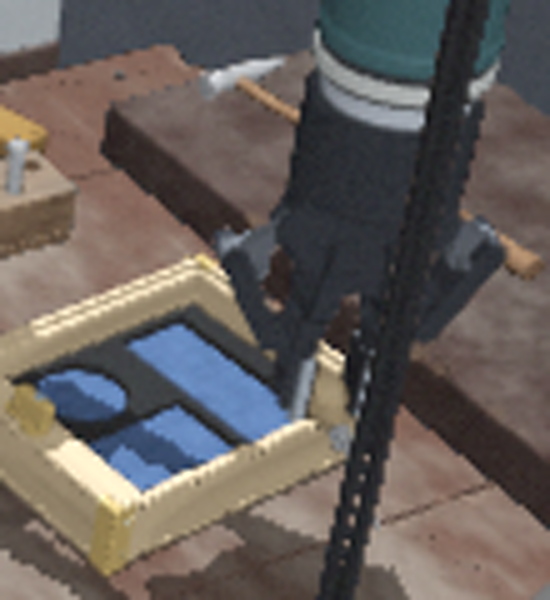

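The graver is held level by its handle between the pads. Now over the long pocket.

play_rows(rows=[[[0.03,0,0],[0,0,-0.04]],[[0.09,0,0],[0,0,-0.12]],[[0.17,-0.01,0],[0,0,-0.2]],[[0.26,-0.02,0],[0,0,-0.28]],[[0.35,-0.03,0],[0,0,-0.36]],[[0.44,-0.04,0],[0,0,-0.44]],[[0.53,-0.04,0],[0,0,-0.52]],[[0.6,-0.04,0],[0,0,-0.58]],[[0.64,-0.04,0],[0,0,-0.608]],[[0.653,-0.04,0],[0,0,-0.608]],[[0.653,-0.04,0.05],[0,0,-0.608]],[[0.653,-0.04,0.1],[0,0,-0.608]],[[0.653,-0.04,0.15],[0,0,-0.608]],[[0.653,-0.04,0.15],[0,0,-0.608]],[[0.653,-0.04,0.15],[0,0,-0.608]]])

```text
time: 18.95
tool_pos: [0.5013, 0.2508, 0.0635]
tcp_rot: [0.195, -3.132, 0.002]
wrist_force: [-0.2, -0.8, -0.3]
width: 0.258
grip_force: 29.5
```

```bash
python3 - <<'E'
from h import *
move([.5016,.2513,.0168],np.pi/2+.1255)
E
```

```text
shift [-0.0023, 0.0021, 0.1867] turn [-0.0016, -0.005, -0.0015] yaw0 1.695 q6 -1.28
```

play_rows(rows=[[[-0.002,0.002,0.04],[0,0,0]],[[-0.002,0.002,0.09],[0,0,0]],[[-0.002,0.002,0.13],[0,0,0]],[[-0.002,0.002,0.16],[0,0,0]],[[-0.002,0.002,0.175],[0,0,0]],[[-0.002,0.002,0.182],[0,0,0]],[[-0.002,0.002,0.184],[0,0,0]],[[-0.002,0.002,0.184],[0,0,0]],[[-0.002,0.002,0.184],[0,0,0]]])

```text
time: 19.7
tool_pos: [0.5031, 0.2526, 0.0203]
tcp_rot: [-0.197, 3.134, 0.001]
wrist_force: [-1.0, 0.2, -0.7]
width: 0.259
grip_force: 29.5
```

play_rows(rows=[[[0.004,-0.002,0.004],[0,0,0]],[[0.006,-0.004,0.008],[0,0,0]],[[0.006,-0.004,0.012],[0,0,0]],[[0.006,-0.004,0.016],[0,0,0]],[[0.006,-0.004,0.016],[0,0,0]]])

```text
time: 20.12
tool_pos: [0.5011, 0.2511, 0.0156]
tcp_rot: [0.197, -3.135, 0.0]
wrist_force: [0.5, -0.2, -0.1]
width: 0.258
grip_force: 29.5
```

play_rows(rows=[[[0,0,0],[0,0,0]],[[0,0,0],[0,0,0]],[[0,0,0],[0,0,0]],[[0,0,-0.01],[0,0,0]],[[0,0,-0.03],[0,0,0]],[[0,0,-0.07],[0,0,0]],[[0,0,-0.15],[0,0,0]],[[0,0,-0.28],[0,0,0]],[[0,0,-0.4],[0,0,0]],[[0,0,-0.52],[0,0,0]],[[0,0,-0.52],[0,0,0]]], claw=-0.3)

```text
time: 21.03
tool_pos: [0.506, 0.2533, 0.1545]
tcp_rot: [-0.196, 3.123, 0.007]
wrist_force: [1.4, 1.5, 1.0]
width: 0.349
grip_force: 0.0
```

```bash
python3 - <<'E'
from h import *
move([.6965,.074,.12],.1255); move([.6965,.074,.12],np.pi/2+.1255)
print(ray("side",*(np.array([63,497])/5+[389.6,199.6]),.026))
E
```

```text
shift [-0.6645, -0.8075, 0.1434] turn [0.017, 0.0091, 1.9997] yaw0 1.696 q6 -1.28
shift [-0.6645, -0.8075, 0.1434] turn [0.005, 0.0166, -0.0002] yaw0 1.696 q6 -1.28
[0.69082636 0.07705197 0.026     ]
```

play_rows(rows=[[[-0.66,-0.8,0.1],[0,0,0]],[[-0.66,-0.8,0.1],[0,0,0]],[[-0.66,-0.8,0.1],[0,0,0]],[[-0.66,-0.8,0.1],[0,0,0]],[[-0.66,-0.8,0.1],[0,0,0]],[[-0.66,-0.8,0.1],[0,0,0]],[[-0.66,-0.8,0.1],[0,0,0]],[[-0.66,-0.8,0.1],[0,0,0]],[[-0.66,-0.8,0.1],[0,0,0]]], claw=0.4)

```text
time: 21.78
tool_pos: [0.6897, 0.0731, 0.1207]
tcp_rot: [0.194, -3.135, -0.001]
wrist_force: [0.2, -0.2, -0.4]
width: 0.704
grip_force: 0.0
```

```bash
python3 - <<'E'
from h import *
from workcell import cams
cv2.imwrite("pics/t8full.png",cams.read_camera("top")["image"][...,::-1])
i=cams.read_camera("side")["image"]
crop(i,[(350,200,120,120)],"pics/s8.png",5,1)
move([.695,.0745,.006],np.pi/2+.1255)
E
```

```text
shift [-0.0248, -0.0033, 0.4596] turn [0.0008, -0.0011, 0.0006] yaw0 1.697 q6 -1.63
```

View pics/s8.png

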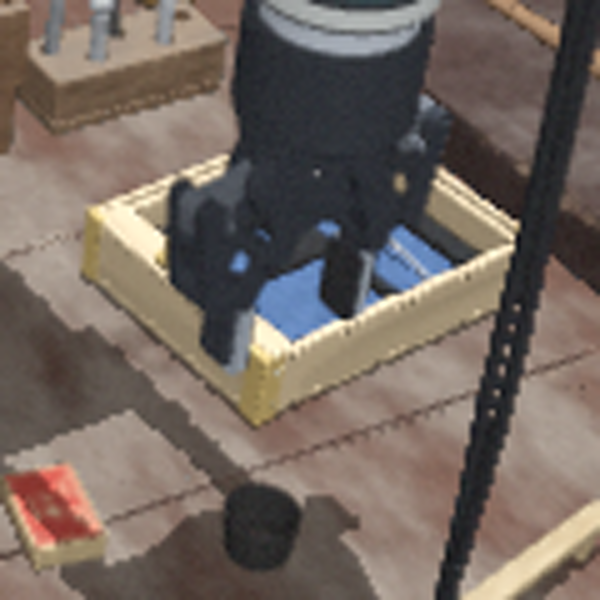

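The loupe stands at crop (262,505), clear; the graver's blade shows in the long pocket at (410,250).

play_rows(rows=[[[-0.025,0,0],[0,0,0]],[[-0.025,0,0.1],[0,0,0]],[[-0.025,0,0.22],[0,0,0]],[[-0.025,0,0.33],[0,0,0]],[[-0.025,0,0.41],[0,0,0]],[[-0.025,0,0.445],[0,0,0]],[[-0.025,0,0.457],[0,0,0]],[[-0.025,0,0.457],[0,0,0]],[[-0.025,0,0.457],[0,0,0]]])

```text
time: 22.63
tool_pos: [0.6974, 0.0748, 0.0083]
tcp_rot: [-0.197, 3.133, 0.0]
wrist_force: [-0.1, 0.2, 0.8]
width: 0.698
grip_force: 0.0
```

play_rows(rows=[[[0,0,0],[0,0,0]],[[0,0,0],[0,0,0]],[[0,0,0],[0,0,0]],[[0,0,0],[0,0,0]],[[0,0,0],[0,0,0]],[[0,0,0],[0,0,0]],[[0,0,0],[0,0,0]],[[0,0,0],[0,0,0]]], claw=-1, newtons=25)

```text
time: 23.3
tool_pos: [0.6978, 0.0744, 0.0089]
tcp_rot: [-0.196, 3.132, 0.001]
wrist_force: [-1.2, 0.4, 6.2]
width: 0.401
grip_force: 24.9
```

play_rows(rows=[[[0,0,-0.02],[0,0,0]],[[0,0,-0.06],[0,0,0]],[[0,0,-0.12],[0,0,0]],[[0,0,-0.2],[0,0,0]],[[0,0,-0.28],[0,0,0]],[[0,0,-0.34],[0,0,0]],[[0,0,-0.36],[0,0,0]],[[0,0,-0.36],[0,0,0]]])

```text
time: 23.97
tool_pos: [0.698, 0.0742, 0.0998]
tcp_rot: [-0.196, 3.13, 0.0]
wrist_force: [-0.4, 0.5, 0.9]
width: 0.402
grip_force: 24.9
```

```bash
python3 - <<'E'
from h import *
move([.5106,.1804,.07],np.pi/2+.1255)
E
```

```text
shift [0.6913, 0.5151, 0.1155] turn [-0.0004, 0.0063, -0.0004] yaw0 1.696 q6 -1.63
```

play_rows(rows=[[[0.03,0.02,0],[0,0,0]],[[0.1,0.07,0],[0,0,0]],[[0.2,0.14,0],[0,0,0]],[[0.3,0.22,0],[0,0,0]],[[0.4,0.3,0],[0,0,0]],[[0.5,0.37,0],[0,0,0]],[[0.6,0.44,0],[0,0,0]],[[0.66,0.49,0],[0,0,0]],[[0.69,0.515,0],[0,0,0]],[[0.69,0.515,0.05],[0,0,0]],[[0.69,0.515,0.1],[0,0,0]],[[0.69,0.515,0.11],[0,0,0]],[[0.69,0.515,0.11],[0,0,0]]])

```text
time: 25.05
tool_pos: [0.508, 0.1792, 0.0665]
tcp_rot: [0.195, -3.131, 0.002]
wrist_force: [0.1, -0.0, -0.6]
width: 0.411
grip_force: 25.0
```

```bash
python3 - <<'E'
from h import *
move([.5106,.1804,.0199],np.pi/2+.1255)
E
```

```text
shift [-0.0115, 0.0035, 0.1864] turn [-0.0012, -0.0052, -0.0014] yaw0 1.695 q6 -1.4
```

play_rows(rows=[[[-0.008,0.003,0.04],[0,0,0]],[[-0.01,0.003,0.09],[0,0,0]],[[-0.01,0.003,0.13],[0,0,0]],[[-0.01,0.003,0.16],[0,0,0]],[[-0.01,0.003,0.175],[0,0,0]],[[-0.01,0.003,0.183],[0,0,0]],[[-0.01,0.003,0.183],[0,0,0]],[[-0.01,0.003,0.183],[0,0,0]],[[-0.01,0.003,0.183],[0,0,0]]])

```text
time: 25.8
tool_pos: [0.5119, 0.1816, 0.0239]
tcp_rot: [-0.197, 3.134, 0.0]
wrist_force: [0.1, 0.9, -0.4]
width: 0.403
grip_force: 25.0
```

Lower another 4 mm, then release with a small opening and rise.

play_rows(rows=[[[0.002,-0.002,0.004],[0,0,0]],[[0.003,-0.003,0.009],[0,0,0]],[[0.003,-0.003,0.014],[0,0,0]],[[0.003,-0.003,0.016],[0,0,0]],[[0.003,-0.003,0.016],[0,0,0]]])

```text
time: 26.22
tool_pos: [0.511, 0.1806, 0.0199]
tcp_rot: [-0.197, 3.135, 0.0]
wrist_force: [-0.6, -0.4, 4.5]
width: 0.402
grip_force: 25.3
```

play_rows(rows=[[[0,0,0],[0,0,0]],[[0,0,0],[0,0,0]],[[0,0,0],[0,0,0]],[[0,0,-0.01],[0,0,0]],[[0,0,-0.03],[0,0,0]],[[0,0,-0.07],[0,0,0]],[[0,0,-0.14],[0,0,0]],[[0,0,-0.26],[0,0,0]],[[0,0,-0.4],[0,0,0]],[[0,0,-0.55],[0,0,0]],[[0,0,-0.7],[0,0,0]],[[0,0,-0.7],[0,0,0]]], claw=0.05)

```text
time: 27.22
tool_pos: [0.5162, 0.1822, 0.2049]
tcp_rot: [-0.196, 3.119, 0.006]
wrist_force: [2.2, -0.0, 2.1]
width: 0.524
grip_force: 0.0
```

```bash
python3 - <<'E'
from h import *
# wax long axis yaw 7.9deg (-172.1) -> closing = +90 ; final closing along box x with long along box y
move([.5196,-.0285,.12],np.radians(97.9))
E
```

```text
shift [0.0972, -0.839, 0.3356] turn [0.0034, 0.0208, -0.016] yaw0 1.696 q6 -1.4
```

play_rows(rows=[[[0.09,-0.84,0.0],[0,0,-0.016]],[[0.09,-0.84,0.0],[0,0,-0.016]],[[0.09,-0.84,0.1],[0,0,-0.016]],[[0.09,-0.84,0.2],[0,0,-0.016]],[[0.09,-0.84,0.32],[0,0,-0.016]],[[0.09,-0.84,0.32],[0,0,-0.016]],[[0.09,-0.84,0.32],[0,0,-0.016]],[[0.09,-0.84,0.32],[0,0,-0.016]]], claw=0.4)

```text
time: 27.88
tool_pos: [0.5133, -0.0314, 0.1133]
tcp_rot: [0.212, -3.132, -0.001]
wrist_force: [-0.4, 0.1, -0.4]
width: 0.699
grip_force: 0.0
```

```bash
python3 - <<'E'
from h import *
from workcell import cams
move([.5196,-.0285,.007],np.radians(97.9))
i=cams.read_camera("top")["image"].astype(int)
c=i[185:265,150:262]; m=(c.max(2)<70)|((c[...,2]-c[...,0]>40))
print(ray("top",293,234,.018))
c=i[195:245,200:240]
for y in range(215,255,2): print("".join("#" if i[y,x].max()<70 else("b" if i[y,x,2]-i[y,x,0]>35 else ("w" if i[y,x].min()>120 else ".")) for x in range(158,245)))
E
```

```text
shift [-0.0279, 0.0078, 0.4252] turn [0.0013, -0.0036, -0.0037] yaw0 1.706 q6 -1.82
[ 0.52024044 -0.02712672  0.018     ]
..wwwww..####bbbbbbbbbbbbbbbbbbbb.bbbbbbbbbbbbbbbbbbbbbbbbbbbbbbbbbwwwwwwwwwwww......ww
..wwwww..####.bbbbbbbbbbbbbbbbbbb.bbbbbbbbbbbbbbbbbbbbbbbbbbbbbbbbbbwwwwwwwwwww........
..wwwww...####bbbbbbbbbbbbbbbbbbb..bbbbbbbbbbbbbbbbbbbbbbbbbbbbbbbbbwwwwwwwwwww........
...wwwww..####bbbbbbbbbbbbbbbbbbbb.bbbbbbbbbbbbbbbbbbbbbbbbbbbbbbbbbwwwwwwwwww......www
...wwwww..####.bbbbbbbbbbbbbbbbbbb.bbbbbbbbbbbbbbbbbbbbbbbbbbbbbbbbbwwwwwwww........ww.
...wwwww..#####bbbbbbbbbbbbbbbbbbb.bbbbbbbbbbbbbbbbbbbbbbbbbbbbbbbbb.wwwwwww.www.......
...wwwww..####.bbbbbbbbbbbbbbbbbbb..bbbbbbbbbbbbbbbbbbbbbbbbb....####.wwwwww...........
....wwwww..###.bbbbbbbbbbbbbbbbbbbb.bbbbbbbbbbbb....#....###########..wwwwwwwwwww......
....wwwww..####bbbbbbbbbbbbbbbbbbbb.########.#####..bbbbbbb..#####.#..wwwwwwwwwww......
....wwwww..####.bbbbbbbwwwbbbbbbbbb.###########....##..bbbbbbb.######..wwwwwwwwww...www
....wwwww..####.bbbbbbbwwwwbbbbbbbb.#################.b.##bbbbbb.####..wwwwwwwwwww..www
.....wwwww..####bbbbbbwwwwwwbbbbbbbb.#############bbbbbbbb.bbbbbb.###..wwwwwwwwwww..www
.....wwwww..####bbbbbbwwwwwwbbbbbbbb.############bbbbbbbbbbbbbbbb.####.wwwwwwwwwww...ww
.....wwwww..####.bbbbbwwwwwwwbbbbbbb.#######...##bbbbbbbbbbbbbbbb.####..wwwwwwwwww...ww
.....wwwww..####.bbbbwwwwwwwwwwbbbbb.#######.bb.##bbbbbbbbbbbbbb.#####..wwwwwwwwwww..ww
......wwwww..####bbbbwwwwwwwww.bbbbbb...####.bbbbbb.....bbbbbbbb.######.wwwwwwwwwww..ww
......wwwww..####.bbbwwwwwwww..bbbbbb.########.bbbbbbbbbbbbbbb..###.....wwwwwwwwwww...w
......wwwww..#####bbbbbwwwwwwbbbbbbbb.#########..bbbbbbbbbb...wwwwwwwwwwwwwwwwwwwww...w
......wwwww...####bbbbbbbbbbbbbbbbbbb.###.......wwwwwwwwwwwwwwwwwwwwwwwwwwwwwww.w....ww
.......wwwww..####bbbbbbbbbbbbbbbwwwwwwwwwwwwwwwwwwwwwwwwwwwwwwwwwww............wwwwwww
```

play_rows(rows=[[[-0.025,0.007,0],[0,0,0]],[[-0.025,0.007,0.1],[0,0,0]],[[-0.025,0.007,0.2],[0,0,0]],[[-0.025,0.007,0.3],[0,0,0]],[[-0.025,0.007,0.37],[0,0,0]],[[-0.025,0.007,0.41],[0,0,0]],[[-0.025,0.007,0.424],[0,0,0]],[[-0.025,0.007,0.424],[0,0,0]],[[-0.025,0.007,0.424],[0,0,0]]])

```text
time: 28.68
tool_pos: [0.5222, -0.0276, 0.0097]
tcp_rot: [-0.217, 3.132, -0.001]
wrist_force: [-0.7, -0.3, 0.9]
width: 0.7
grip_force: 0.0
```

play_rows(rows=[[[0,0,0.004],[0,0,0]],[[0,0,0.004],[0,0,0]],[[0,0,0.004],[0,0,0]],[[0,0,0.004],[0,0,0]],[[0,0,0.004],[0,0,0]],[[0,0,0.004],[0,0,0]],[[0,0,0.004],[0,0,0]],[[0,0,0.004],[0,0,0]],[[0,0,0.004],[0,0,0]]], claw=-1, newtons=25)

```text
time: 29.43
tool_pos: [0.5217, -0.0282, 0.0086]
tcp_rot: [-0.216, 3.132, -0.0]
wrist_force: [-0.1, 0.7, 6.2]
width: 0.344
grip_force: 25.9
```

play_rows(rows=[[[0,0,-0.02],[0,0,0]],[[0,0,-0.06],[0,0,0]],[[0,0,-0.12],[0,0,0]],[[0,0,-0.2],[0,0,0]],[[0,0,-0.28],[0,0,0]],[[0,0,-0.36],[0,0,0]],[[0,0,-0.44],[0,0,0]],[[0,0,-0.48],[0,0,0]],[[0,0,-0.48],[0,0,0]]])

```text
time: 30.18
tool_pos: [0.5227, -0.0283, 0.1306]
tcp_rot: [-0.216, 3.128, -0.002]
wrist_force: [-0.4, -0.9, 0.4]
width: 0.346
grip_force: 25.2
```

```bash
python3 - <<'E'
from h import *
from workcell import cams,bot
print(bot.read_state()["width"])
i=cams.read_camera("side")["image"].astype(int); print(proj("side",[.5196,-.0285,.01])); c=i[240:300,300:365]; m=(c[...,0]-c[...,2]>80); print("amber left on bench px",m.sum())
th=.1255; Rz=np.array([[np.cos(th),-np.sin(th)],[np.sin(th),np.cos(th)]]); g=Rz@[.026,-.0305]+[.5405,.2149]; print(g)
move([*g,.12],th)
E
```

```text
0.345899220963627
[329.47501608 272.60260063]
amber left on bench px 80
[0.57011323 0.18789432]
shift [-0.3109, 0.8296, 0.0355] turn [-0.0039, 0.0024, -1.9845] yaw0 1.708 q6 -1.81
```

play_rows(rows=[[[-0.01,0.02,0],[0,0,0.06]],[[-0.03,0.07,0],[0,0,0.16]],[[-0.06,0.14,0],[0,0,0.28]],[[-0.09,0.22,0],[0,0,0.4]],[[-0.12,0.3,0],[0,0,0.52]],[[-0.15,0.38,0],[0,0,0.64]],[[-0.19,0.46,0],[0,0,0.76]],[[-0.22,0.54,0],[0,0,0.88]],[[-0.25,0.6,0],[0,0,0.96]],[[-0.25,0.62,0],[0,0,1]],[[-0.25,0.62,0],[0,0,1]],[[-0.25,0.62,0],[0,0,1]]])

```text
time: 31.23
tool_pos: [0.5598, 0.134, 0.1254]
tcp_rot: [-0.996, -2.977, 0.003]
wrist_force: [0.5, -0.1, -0.9]
width: 0.342
grip_force: 25.2
```

```bash
python3 - <<'E'
from h import *
move([.5701,.1879,.09],.1255)
E
```

```text
shift [0.0966, 0.1973, 0.1412] turn [-0.0043, -0.0011, 1.0182] yaw0 0.925 q6 -0.73
```

play_rows(rows=[[[0.01,0.02,0],[0,0,0.08]],[[0.03,0.06,0],[0,0,0.2]],[[0.05,0.1,0],[0,0,0.32]],[[0.07,0.14,0],[0,0,0.44]],[[0.09,0.18,0],[0,0,0.56]],[[0.096,0.197,0],[0,0,0.68]],[[0.096,0.197,0],[0,0,0.8]],[[0.096,0.197,0.03],[0,0,0.9]],[[0.096,0.197,0.06],[0,0,1]],[[0.096,0.197,0.1],[0,0,1]],[[0.096,0.197,0.12],[0,0,1]],[[0.096,0.197,0.12],[0,0,1]]])

```text
time: 32.23
tool_pos: [0.57, 0.1867, 0.0948]
tcp_rot: [-2.06, -2.369, 0.006]
wrist_force: [-0.1, -0.3, -0.5]
width: 0.346
grip_force: 25.2
```

```bash
python3 - <<'E'
from h import *
move([.5701,.1879,.0199],.1255)
E
```

```text
shift [0.0047, 0.0025, 0.2997] turn [-0.0054, 0.0009, 0.0177] yaw0 0.139 q6 0.14
```

play_rows(rows=[[[0.004,0.002,0.04],[0,0,0.018]],[[0.004,0.002,0.1],[0,0,0.018]],[[0.004,0.002,0.17],[0,0,0.018]],[[0.004,0.002,0.23],[0,0,0.018]],[[0.004,0.002,0.27],[0,0,0.018]],[[0.004,0.002,0.285],[0,0,0.018]],[[0.004,0.002,0.29],[0,0,0.018]],[[0.004,0.002,0.29],[0,0,0.018]],[[0.004,0.002,0.29],[0,0,0.018]]])

```text
time: 32.98
tool_pos: [0.573, 0.1892, 0.0257]
tcp_rot: [2.079, 2.354, 0.002]
wrist_force: [-0.4, 0.2, -1.1]
width: 0.346
grip_force: 25.2
```

play_rows(rows=[[[-0.003,-0.006,0.006],[0,0,0]],[[-0.005,-0.012,0.012],[0,0,0]],[[-0.005,-0.012,0.018],[0,0,0]],[[-0.005,-0.012,0.022],[0,0,0]],[[-0.005,-0.012,0.022],[0,0,0]],[[-0.005,-0.012,0.022],[0,0,0]]])

```text
time: 33.48
tool_pos: [0.5693, 0.1872, 0.0196]
tcp_rot: [2.08, 2.354, -0.0]
wrist_force: [-0.6, -0.2, 3.9]
width: 0.344
grip_force: 25.6
```

play_rows(rows=[[[0,0,0],[0,0,0]],[[0,0,0],[0,0,0]],[[0,0,0],[0,0,0]],[[0,0,-0.01],[0,0,0]],[[0,0,-0.03],[0,0,0]],[[0,0,-0.07],[0,0,0]],[[0,0,-0.14],[0,0,0]],[[0,0,-0.26],[0,0,0]],[[0,0,-0.4],[0,0,0]],[[0,0,-0.55],[0,0,0]],[[0,0,-0.7],[0,0,0]],[[0,0,-0.7],[0,0,0]]], claw=-0.1)

```text
time: 34.48
tool_pos: [0.5748, 0.1889, 0.2055]
tcp_rot: [2.074, 2.348, 0.022]
wrist_force: [1.4, 1.0, 0.8]
width: 0.45
grip_force: 0.0
```

play_rows(rows=[[[-0.95,0,0],[0,0,0]],[[-0.95,0,0],[0,0,0]],[[-0.95,0,0],[0,0,0]],[[-0.95,0,0],[0,0,0]],[[-0.95,0,0],[0,0,0]],[[-0.95,0,0],[0,0,0]],[[-0.95,0,0],[0,0,0]],[[-0.95,0,0],[0,0,0]]])

```text
time: 35.15
tool_pos: [0.5988, -0.0501, 0.1951]
tcp_rot: [2.084, 2.35, 0.001]
wrist_force: [0.0, -0.1, 0.1]
width: 0.449
grip_force: 0.0
```

```bash
python3 - <<'E'
from h import *
from workcell import cams
t=cams.read_camera("top")["image"]; s=cams.read_camera("side")["image"]
a=cv2.resize(t[180:270,150:340],(400,190),interpolation=cv2.INTER_CUBIC)
a=cv2.resize(t[185:268,152:247],None,fx=4.2,fy=4.2,interpolation=cv2.INTER_CUBIC); b=cv2.resize(s[205:288,362:457],None,fx=4.2,fy=4.2,interpolation=cv2.INTER_CUBIC)
c=cv2.resize(t[140:300,150:460],(a.shape[1],206)); d=cv2.resize(s[190:350,150:460],(a.shape[1],206))
cv2.imwrite("pics/fin.png",np.vstack([np.hstack([a,b]),np.hstack([c,d])])[...,::-1]); print(a.shape)
E
```

```text
(349, 399, 3)
```

View pics/fin.png

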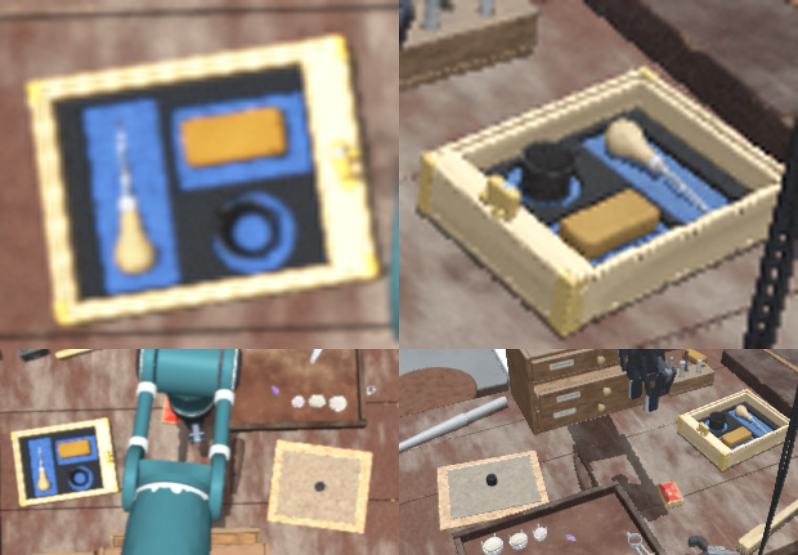

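```bash
python3 - <<'E'
from h import *
from workcell import cams
i=cams.read_camera("top")["image"].astype(int)
for n,(u0,u1,v0,v1) in dict(box=(196,218,211,224),left=(160,182,332,358),right=(618,640,228,256)).items():
    c=i[v0:v1,u0:u1]; m=(c[...,0]-c[...,2]>100).astype(np.uint8); e=cv2.erode(m,np.ones((3,3)))>0; print(n,m.sum(),c[e].mean(0).round(),c[e].std(0).round(1))
c=i[222:256,600:640]; m=(c[...,0]-c[...,2]>75).astype(np.uint8)
# edges of right block
p=np.argwhere(m); print(p[p[:,1]==39][:,0]+222)
for y in range(226,254): print(y,"".join("%4d"%i[y,x,0] for x in range(618,640)))
E
```

```text
box 225 [232. 177.  78.] [6.2 6.5 4.9]
left 280 [230. 174.  75.] [5.9 6.8 3. ]
right 207 [210. 149.  59.] [4.4 2.8 1.9]
[230 231 232 233 234 235 236 237 238 239 240 241 242 243]
226  133 135 138 137 134 140 142 137 129 131 132 131 128 128 130 133 135 137 136 133 133 133
227  130 138 139 135 133 136 142 136 130 131 132 132 130 130 131 131 134 136 136 137 135 136
228  131 135 136 137 134 135 140 139 132 131 134 131 130 131 131 132 135 136 135 135 138 136
229  134 136 137 132 131 132 137 137 134 132 134 134 130 129 128 130 132 133 130 130 134 136
230  137 138 138 134 131 137 139 137 136 131 133 132 132 131 131 130 130 124 118 125 139 150
231  137 137 133 132 136 140 142 141 137 135 133 134 132 132 131 125 114 111 129 155 173 186
232  135 136 133 132 136 139 140 142 138 136 136 134 132 130 123 113 116 141 167 188 197 200
233  133 136 134 131 134 135 133 139 137 136 137 132 127 121 116 123 149 176 195 204 204 202
234  136 139 136 135 132 132 130 136 137 138 136 127 116 115 135 162 186 200 207 208 207 205
235  136 140 138 134 134 132 131 133 139 138 129 118 117 145 174 197 205 209 210 211 
[... 981 characters left out ...]
2 210 211 211 212 210 205 193 170 146 136 131 130
247  143 141 130 112  98 111 146 185 205 213 212 211 211 210 201 181 160 144 135 134 132 131
248  144 141 135 126 108  99 117 157 191 208 215 213 208 198 175 151 138 134 134 135 135 132
249  145 142 136 130 120 102 101 131 166 194 207 206 192 169 147 139 134 137 139 136 137 138
250  147 147 143 134 121 105  95 106 137 168 182 172 152 138 131 130 133 140 141 137 132 131
251  139 143 138 128 112  99  92  91 101 120 129 121 113 113 113 115 116 119 119 116 112 115
252  114 118 115 105 100  99  98 100 102 105 103 101 100 103 105 106 107 106 109 113 119 125
253  140 145 143 138 133 131 131 135 137 136 134 132 128 124 125 124 125 125 125 133 142 146
```

The graver, loupe (upright) and wax block all sit in their pockets, the catch is aside, and the cover is centred on the mat. The amber thing at (632,241) on the right edge isn't a wax block: its colour differs from the two matching blocks and it is out of tool-down reach (1.02 m).

```bash
python3 -c "
from workcell import bot
print(bot.finish_job())"
```

```text
the job is handed in; nothing more can be done
None
```

The job is handed in at about 35 s: catch turned fully aside, cover about 2 mm off the middle of the mat, graver, loupe and wax in their pockets and box open; the one doubt is the wax, as I took the block near the middle of the bench and ruled out an amber piece farther right, cut off at the picture edge, because its colour differed and it lay out of tool-down reach.

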